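Fetch the bulb trough from behind the pots

TASK

The trough of bulbs at the back of the metal trolley shelf is sold: first set the three small pots that block it aside on the wooden board and let go of them there, then lift the trough out and set it flat inside the shallow black tray while all three pots wait on the board. Then put every pot back upright, centred on the very cork disc it stood on at the start. Set things down rather than dropping them, tip nothing over, and leave the white bottle in front of the shelf where it is.

Things in the scene. Friction and masses are not known exactly. Their poses are not given: they have to be found in the camera images.
- round_pot_c (a point): Black plastic round pot with one fat brown bulb and four short shoots in the middle; upright collar 52 mm in diameter from 26 to 56 mm above its foot, tapering below to a 41 mm foot; 80 mm high over the shoots, about 0.2 kg. The point is on its axis, 40 mm above its foot; z is up. Grip it across the collar at the top of the pot; the shoots above the rim are short and fit between the fingers.
- square_pot_c (a point): Black plastic square pot with four small bulbs, one near each corner; collar 48 x 48 mm from 26 to 56 mm above its foot, 40 x 40 mm below; 72 mm high over the shoots, about 0.2 kg. The point is on its axis, 36 mm above its foot; x and y are square to its sides, z is up. Grip it across the collar at the top of the pot; the shoots above the rim are short and fit between the fingers.
- slim_pot_c (a point): Black plastic slim round pot, the smallest across and tallest, with one small bulb and three short shoots; upright collar 42 mm in diameter from 30 to 66 mm above its foot, tapering below to a 33 mm foot; 84 mm high over the shoots, about 0.15 kg. The point is on its axis, 42 mm above its foot; z is up. Grip it across the collar at the top of the pot; the shoots above the rim are short and fit between the fingers.
- trough_c (a point): Black plastic trough with a row of five bulbs, 190 mm long (its y) by 54 mm wide (its x), straight sides 58 mm high, 79 mm over the shoots, about 0.42 kg. It stands on the bare metal shelf behind the row of pots, about 10 mm from them, so a finger fits in front of it only once the pots are gone. The point is at its middle, 36 mm above its underside.
- disc_a: Brown cork disc, 66 mm across, 2 mm thick, fixed on the shelf: the left one (to +y) of a row of three, 84 mm apart. Origin: centre of its underside, on the shelf deck 30 mm above the bench; z is up, y runs along the row to the left, x points to the back of the shelf. At the start one pot stands centred on each disc; which pot is on which disc changes.
- disc_b: The middle cork disc of the row, otherwise as disc_a. The shelf under the discs is a fixed galvanised sheet, 280 mm along the row by 190 mm; its front edge is 50 mm in front of the row, and a lip 20 mm high stands at its back edge, 140 mm behind the row, with a flat hanger 40 mm above the deck at each back corner.
- disc_c: The right cork disc (to -y) of the row, otherwise as disc_a.
- board: Fixed plain wooden board, 280 mm (its x) by 100 mm (its y), 12 mm thick, on the bench to the left or right of the shelf: where the pots wait. Origin: centre of its underside.
- tray: Fixed shallow black plastic tray on the other side of the shelf from the board, 226 mm (its x) by 90 mm (its y) outside, 15 mm high, walls and floor 5 mm thick, so 216 by 80 mm inside. Origin: centre of its underside. The trough goes in lengthwise, with about 13 mm to spare on every side.
- sprayer: White plastic bottle with a green cap, 42 mm in diameter and 110 mm high, loose, standing on the bench between the robot and the shelf: not to be disturbed. Origin: centre of its underside.

How it is judged:
By the outcome, as a careful person would: the job done as asked, in the order asked, and still so for the second after the job is handed in, with the robot touching nothing.
It also fails if it takes over 141 s, if anything falls off the work surface, if the arm or the gripper's body presses on something with over 40 N, if the wrist force passes 120 N, or if a joint passes its speed limit or range.

ROBOT

A 7-joint arm with a two-finger parallel gripper is mounted at the origin on the work surface. World frame = base frame: x ahead of the robot, y to its left, z up, the work surface at z = 0. Lengths are in m, angles in rad, forces in N, time in s.
With the tool pointing down it reaches from about 0.4 to 0.85 m from the base axis. Payload 10.4 kg.
Tool frame: the origin (TCP) lies between the finger pads; the fingertips stand ahead of it and the grasp point (between the pads) lies 5 mm behind it (manip.tip_extent is the z of the fingertips in the tool frame, in m); z points along the fingers, y is the line along which they close (so a half turn about z gives the same grasp; the last joint's range is limited). The gripper opens to 85 mm and grips with 20 to 120 N. Pads are 22 mm wide; open, the fingers measure 114 mm over their backs; the gripper's body (76 mm by 85 mm) begins 54 mm behind the grasp point. The pads swing forward as they close: fully open they stand 13 mm farther back than shut.
Start: joints at [-1.337, 0.332, -0.065, 1.46, 0.022, 1.35, -0.088], TCP at [0.159, 0.605, 0.245] pointing down, gripper open.
Joint ranges: [-2.6, 2.6], [-0.5, 2.12], [-1.47, 1.34], [0.16, 2.42], [-1.27, 4.41], [0.06, 2.06], [-2.6, 2.6]. Speed limits (rad/s): [2.22, 2.22, 2.79, 2.79, 3.14, 3.14, 3.14].

INTERFACE

Orientations are given as a unit quaternion [x, y, z, w].
In Python, from workcell import status, viewer, manip gives the robot as it stands.
- The arm moves only by the tool play_rows, never from a script. Its argument "plan" is one flat list of numbers, 7 for each row, row after row: the turn, a rotation vector about the tool's x, y, z in degrees, then the shift along the tool's x, y, z in m, then the opening, from 0 (shut) to 1 (fully open). In form: [ax, ay, az, dx, dy, dz, grip, ax, ay, az, dx, dy, dz, grip, ...]. A call has 1 to 20 rows; each row is the pose to reach, as a shift and turn from the pose commanded when the call began, along the tool's axes at that moment; what a row does not reach only later rows make up. A row lasts 1/8 s, in which the tool goes at most 62.5 mm and 10.7 degrees, less where a joint would pass 70% of its speed; a pose out of reach is approached as far as the arm can. A call with a gripper value outside its range is refused whole. The fingers move at their own pace and stop on an object; "squeeze" is the grip in N (left out, the last holds). Time passes only in rows, so rows that repeat a pose let the fingers close. It gives the time, the measured TCP pose, the force, the opening and the grip force at its end, in the units of the state.
- status.get_obs(): the state, without advancing time (a new reading comes with each control period).
- viewer.camera(name): name is "scene" or "top"; returns the picture (420x560x3 uint8, red, green, blue); there is no depth.
- viewer.camera_model(name): a dict with "fx", "fy", "cx", "cy" (pixels), "R" (3x3) and "t" (3): a world point X has camera coordinates R X + t. Camera axes: x right, y down, z forward; pixel columns grow to the right and rows downward; lengths in m; the calibration is good to about 2 mm. A picture is of the moment at which its call begins. camera_model takes no time and is no camera call.
- manip.hand_in(): hands the job in; it is judged then, once.
The state is a dict: "clock": time; "joint_pos": joint angles; "joint_velocities": joint speeds; "tau": joint torques, N m; "position": TCP position; "ee_rot": TCP orientation; "ft_force": force on the tool from outside, world axes, zero at the start; "torque": the same for the moment, N m; "grip_width": opening from 0.0 (shut) to 1.0 (fully open); "grasp_force": force on a finger pad.
Only numpy, scipy, OpenCV 4.12 (cv2) and the standard library are available. Lean on these libraries where they do the work, as an engineer would, in place of code of your own. Each camera call takes 0.05 s, during which the arm holds its last target. There are 200 camera calls.

## Working session

There is one attempt and no reset: what is moved stays moved. The work goes in short steps, Python scripts to look and compute and a tool call to move; the robot and the scene stay as the last step left them, time stands still between calls to the robot, and variables do not carry over. Pictures are saved under pics/ and viewed, at most 14 in all, crops included, and the job is handed in when it is done.

Besides the shell and the picture viewer there is one more tool, called after "Request:" by a JSON object that holds its "api" and its "payload". play_rows: Moves the arm, as the interface text tells. Its arguments: {"type":"object","properties":{"plan":{"type":"array","items":{"type":"number"}},"squeeze":{"type":"number"}},"required":["plan"]}

```bash
ls; mkdir -p pics; python3 - <<'E'
from workcell import status, viewer, manip
import cv2,numpy as np
for n in("scene","top"):
    im=viewer.camera(n); cv2.imwrite(f"pics/{n}0.png",im[:,:,::-1]); m=viewer.camera_model(n)
    print(n,{k:np.round(v,4).tolist() for k,v in m.items()})
print({k:np.round(v,4).tolist() for k,v in status.get_obs().items()}, manip.tip_extent)
E
```

```text
pics
scene {'fx': 402.5252, 'fy': 402.5252, 'cx': 278.6362, 'cy': 204.0151, 'R': [[-0.4001, 0.9164, 0.0151], [0.5469, 0.2519, -0.7984], [-0.7354, -0.3111, -0.602]], 't': [0.1905, -0.2232, 1.3237]}
top {'fx': 394.5567, 'fy': 394.5567, 'cx': 278.052, 'cy': 216.0444, 'R': [[-0.0023, -0.9995, 0.0324], [-0.9874, -0.0028, -0.1582], [0.1582, -0.0324, -0.9869]], 't': [-0.0101, 0.505, 0.7172]}
{'clock': 0.1, 'joint_pos': [-1.3366, 0.3328, -0.0647, 1.4609, 0.0216, 1.3498, -0.0885], 'joint_velocities': [0.0006, -0.0005, -0.0025, -0.0042, -0.0008, -0.0006, 0.0011], 'tau': [0.0017, -62.6737, 0.0493, -39.2434, 0.0163, 0.0067, 0.0], 'position': [0.1587, 0.6042, 0.2446], 'ee_rot': [0.128, 0.9918, -0.0006, -0.0], 'ft_force': [-0.1415, -0.8418, 0.4325], 'torque': [0.0512, -0.0144, 0.0165], 'grasp_force': 0.0, 'grip_width': 1.0002} 0.014
```

View pics/top0.png

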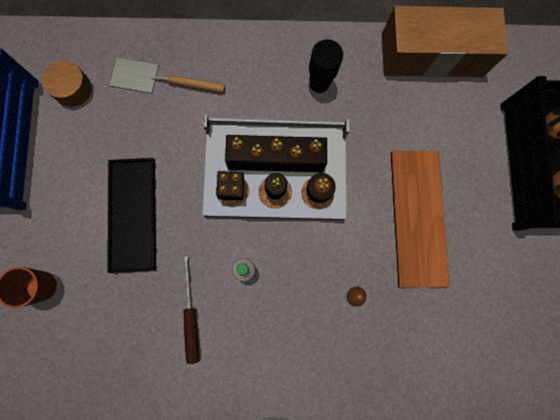

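View pics/scene0.png

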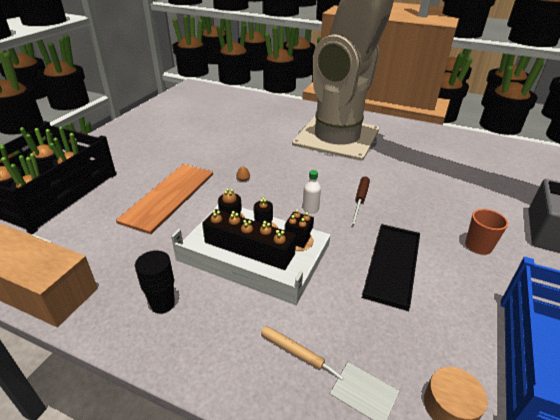

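The top view shows the tray on the left (131,215), the board on the right (420,218), and the shelf between them. On the shelf the square pot is on disc_a (230,185), slim on disc_b (276,185) and round on disc_c (320,188). The trough is behind them (276,152), and the bottle is at (244,270).

```bash
cat > h.py <<'E'
import numpy as np, cv2
from workcell import status, viewer, manip
def ray(n,px,z):
    m=viewer.camera_model(n); R=np.array(m["R"]);t=np.array(m["t"]); px=np.atleast_2d(px).astype(float)
    d=np.c_[(px[:,0]-m["cx"])/m["fx"],(px[:,1]-m["cy"])/m["fy"],np.ones(len(px))]@R
    o=-R.T@t; z=np.broadcast_to(z,len(px))
    return o+d*((z-o[2])/d[:,2])[:,None]
def proj(n,X):
    m=viewer.camera_model(n); c=np.atleast_2d(X)@np.array(m["R"]).T+np.array(m["t"])
    return np.c_[c[:,0]/c[:,2]*m["fx"]+m["cx"],c[:,1]/c[:,2]*m["fy"]+m["cy"]]
def blobs(mask,amin=100):
    cs,_=cv2.findContours(mask.astype(np.uint8),cv2.RETR_EXTERNAL,cv2.CHAIN_APPROX_NONE)
    return [c for c in cs if cv2.contourArea(c)>amin]
E
python3 - <<'E'
from h import *
im=cv2.imread("pics/top0.png"); hsv=cv2.cvtColor(im,cv2.COLOR_BGR2HSV); H,S,V=cv2.split(hsv)
def rect(c,z):
    P=ray("top",c[:,0],z)[:,:2].astype(np.float32); (x,y),(w,h),a=cv2.minAreaRect(P); return np.round([x,y,w,h,a],4)
crop=lambda M,x0,x1,y0,y1:(lambda Z:(Z.__setitem__((slice(y0,y1),slice(x0,x1)),M[y0:y1,x0:x1]),Z)[1])(np.zeros_like(M))
for c in blobs(crop((S>110)&(V>60),380,460,140,300),1000): print("board",rect(c,0.012))
for c in blobs(crop(V<60,95,170,145,285),500): print("tray",rect(c,0.015))
m=crop((S<70)&(V>110),195,360,105,225)
for c in blobs(cv2.morphologyEx(m.astype(np.uint8),cv2.MORPH_OPEN,np.ones((3,3))),200): print("shelf",rect(c,0.03),cv2.boundingRect(c))
for c in blobs(crop(V<70,215,345,120,225),100): print("dark",cv2.boundingRect(c))
print("shelf corners",ray("top",[[204,217],[345,219],[206,124],[348,127]],0.03).round(4).tolist())
print("hsv shelf",hsv[210,250],"disc",hsv[203,232],"tray",hsv[215,131],"pot",hsv[195,222],"trough",hsv[165,250])
# gamma crop
c=im[105:235,190:360]; c=(255*(c/255.)**.6).astype(np.uint8); cv2.imwrite("pics/c0.png",cv2.resize(c,None,fx=4.5,fy=4.5,interpolation=2))
E
```

```text
board [ 0.508  -0.2957  0.2779  0.1     0.5613]
tray [0.5125 0.2768 0.2267 0.0932 3.229 ]
shelf [ 0.6136 -0.0075  0.2452  0.3292  0.1267] (195, 105, 165, 120)
dark (215, 216, 129, 7)
dark (265, 173, 23, 32)
dark (216, 135, 119, 74)
dark (215, 121, 130, 18)
shelf corners [[0.5044, 0.133, 0.03], [0.5012, -0.1412, 0.03], [0.6936, 0.1342, 0.03], [0.6904, -0.1529, 0.03]]
hsv shelf [108  15 172] disc [ 14 159  69] tray [30  9 27] pot [23 54 19] trough [130 170   9]
```

View pics/c0.png

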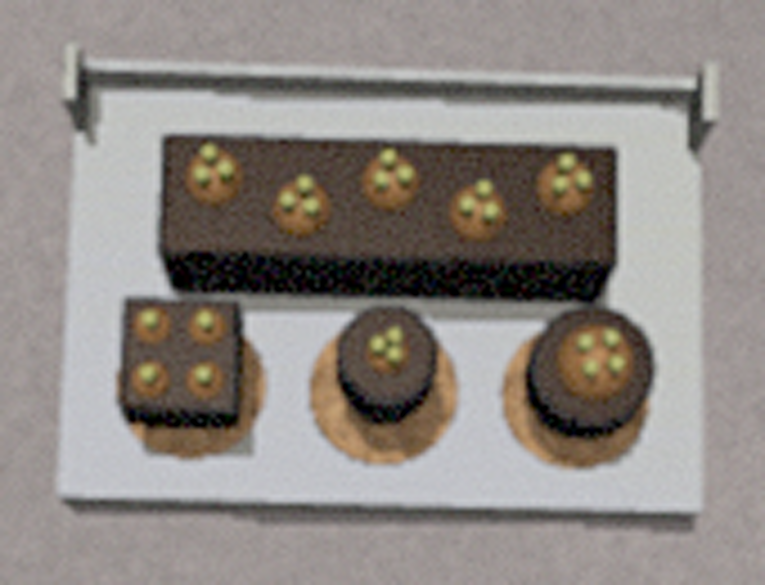

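The crop shows disc arcs at bottom (190,458), (384,463), (577,467), the trough top corners at (163,136), (615,148), (612,263), (160,250) and the shelf front edge from (58,497) to (705,513).

```bash
python3 - <<'E'
from h import *
from scipy.optimize import least_squares
im=cv2.imread("pics/top0.png"); H,S,V=cv2.split(cv2.cvtColor(im,cv2.COLOR_BGR2HSV))
f=lambda p:np.array(p)/4.5+[190,105]-.4
m=((S>85)&(V>45)&(H<25)).astype(np.uint8)
pts=[]
for x0,x1 in((214,252),(255,296),(298,340)):
    P=[]
    z=np.zeros_like(m); z[180:212,x0:x1]=m[180:212,x0:x1]
    for y in range(188,212):
        r=np.flatnonzero(z[y])
        if len(r)>3: P+= [(r[0]-.5,y),(r[-1]+.5,y)]
    for x in range(x0,x1):
        r=np.flatnonzero(z[:,x])
        if len(r) and r[-1]>200: P+=[(x,r[-1]+.5)]
    W=ray("top",P,.032)[:,:2]
    s=least_squares(lambda q:np.hypot(*(W-q).T)-.033,W.mean(0)+[.02,0],loss="soft_l1",f_scale=.001)
    print("disc",s.x.round(4),"rms",np.sqrt(np.mean(s.fun**2)).round(4))
print("front",ray("top",f([[58,497],[705,513]]),.03).round(4).tolist())
T=ray("top",f([[163,136],[615,148],[612,263],[160,250]]),.088); print("trough",T.round(4).tolist(),T.mean(0))
Q=ray("top",f([[125,299],[240,304],[238,415],[121,410]]),.088); print("sq",Q.round(4).tolist(),Q.mean(0))
print("slim",ray("top",f([[386,356]]),.098).round(4),"round",ray("top",f([[590,371]]),.088).round(4))
print("tray",ray("top",np.array([[110,160],[154,158],[156,271],[107,272]]),.015).round(4).tolist())
B=[c for c in blobs((H>35)&(H<85)&(S>120)&(V>60),40)]
for c in B:
    (x,y),r=cv2.minEnclosingCircle(c); print("cap",x,y,r,ray("top",[[x,y]],.11).round(4))
E
```

```text
disc [0.5584 0.0798] rms 0.0036
disc [ 0.5565 -0.0036] rms 0.0009
disc [ 0.5547 -0.0878] rms 0.0032
front [[0.5082, 0.1361, 0.03], [0.502, -0.1437, 0.03]]
trough [[0.6494, 0.088, 0.088], [0.646, -0.0987, 0.088], [0.5967, -0.0964, 0.088], [0.6008, 0.0883, 0.088]] [ 0.62320104 -0.00467234  0.088     ]
sq [[0.5801, 0.102, 0.088], [0.5783, 0.0556, 0.088], [0.5324, 0.0558, 0.088], [0.5342, 0.1026, 0.088]] [0.55625496 0.07902445 0.088     ]
slim [[ 0.5546 -0.0034  0.098 ]] round [[ 0.5512 -0.0864  0.088 ]]
tray [[0.6218, 0.3257, 0.015], [0.6266, 0.2387, 0.015], [0.4014, 0.2243, 0.015], [0.3997, 0.3171, 0.015]]
cap 242.0 269.0 5.385264873504639 [[0.4025 0.0539 0.11  ]]
```

```bash
cat >> h.py <<'E'
from scipy.spatial.transform import Rotation as Ro
def rel(x,y,z,h):
    "shift in present tool axes to a straight-down pose whose tool y has heading h deg"
    o=status.get_obs(); A=Ro.from_quat(o["ee_rot"]); h=np.radians(h)
    T=Ro.from_matrix(np.array([[-np.sin(h),np.cos(h),0],[np.cos(h),np.sin(h),0],[0,0,-1]]).T)
    T=Ro.from_matrix(np.array([[-np.sin(h),np.cos(h),0],[np.cos(h),np.sin(h),0],[0,0,-1]]).T)
    print((A.inv()*T).as_rotvec(degrees=True).round(2),A.inv().apply(np.array([x,y,z])-o["position"]).round(4))
def st():
    o=status.get_obs(); print({k:np.round(o[k],4).tolist() for k in("clock","position","ee_rot","joint_pos","ft_force","grip_width","grasp_force")})
E
sed -i '0,/^    T=Ro.from_matrix.*$/{//d}' h.py
python3 -c "
from h import *
rel(.45,.25,.25,88.7);rel(.554,-.0875,.25,88.7);rel(.554,-.0875,.12,88.7)"
```

```text
[ -0.07  -0.   -13.41] [-0.3717 -0.2686 -0.0051]
[ -0.07  -0.   -13.41] [-0.558  -0.5686 -0.0047]
[ -0.07  -0.   -13.41] [-0.558  -0.5685  0.1253]
```

Request:
{"api": "play_rows", "payload": {"plan": [0, 0, -6, -0.15, -0.11, 0, 0.8, 0, 0, -13.4, -0.3, -0.22, -0.005, 0.8, 0, 0, -13.4, -0.372, -0.269, -0.005, 0.8, 0, 0, -13.4, -0.372, -0.269, -0.005, 0.8, 0, 0, -13.4, -0.372, -0.269, -0.005, 0.8, 0, 0, -13.4, -0.372, -0.269, -0.005, 0.8, 0, 0, -13.4, -0.372, -0.269, -0.005, 0.8, 0, 0, -13.4, -0.372, -0.269, -0.005, 0.8, 0, 0, -13.4, -0.558, -0.5685, -0.005, 0.8, 0, 0, -13.4, -0.558, -0.5685, -0.005, 0.8, 0, 0, -13.4, -0.558, -0.5685, -0.005, 0.8, 0, 0, -13.4, -0.558, -0.5685, -0.005, 0.8, 0, 0, -13.4, -0.558, -0.5685, -0.005, 0.8, 0, 0, -13.4, -0.558, -0.5685, -0.005, 0.8, 0, 0, -13.4, -0.558, -0.5685, -0.005, 0.8, 0, 0, -13.4, -0.558, -0.5685, -0.005, 0.8, 0, 0, -13.4, -0.558, -0.5685, -0.005, 0.8], "squeeze": 30}}

```text
clock: 2.22
position: [0.554, -0.0855, 0.2501]
ee_rot: [0.01, 1.0, 0.0, -0.0]
ft_force: [-0.6, 0.1, 0.4]
grip_width: 0.798
grasp_force: 0.0
```

```bash
python3 -c "
from h import *
st();rel(.554,-.0875,.135,88.7);rel(.554,-.0875,.072,88.7)
for n in('scene','top'): cv2.imwrite(f'pics/{n}1.png',viewer.camera(n)[:,:,::-1])"
```

```text
{'clock': 2.225, 'position': [0.554, -0.0855, 0.2501], 'ee_rot': [0.0104, 0.9999, 0.0003, -0.0002], 'joint_pos': [-0.3982, 0.1951, 0.5414, 1.6546, -0.1039, 1.3209, 1.7107], 'ft_force': [-0.5927, 0.1386, 0.3789], 'grip_width': 0.7979, 'grasp_force': 0.0}
[ 0.04 -0.02  0.11] [-1.000e-04 -2.000e-03  1.151e-01]
[ 0.04 -0.02  0.11] [-1.000e-04 -2.100e-03  1.781e-01]
```

View pics/scene1.png

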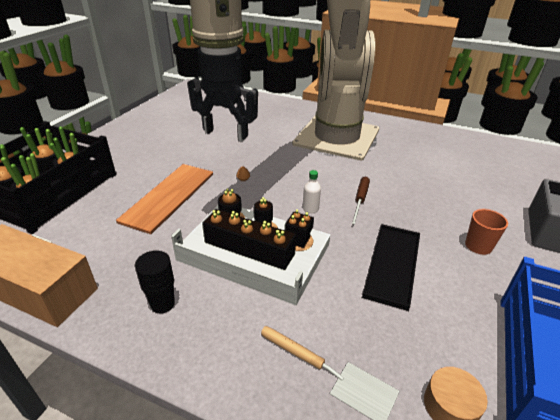

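```bash
python3 -c "
from h import *
st();p=status.get_obs()['position'];print(proj('scene',[p]),proj('top',[p]),proj('scene',[[.554,-.0875,.088],[.5565,-.0036,.098],[.5573,.08,.088]]))"
```

```text
{'clock': 2.325, 'position': [0.554, -0.0859, 0.2503], 'ee_rot': [0.0105, 0.9999, 0.0002, -0.0], 'joint_pos': [-0.3981, 0.195, 0.5418, 1.6545, -0.1038, 1.3209, 1.7109], 'ft_force': [0.0712, 0.699, 0.8091], 'grip_width': 0.8003, 'grasp_force': 0.0}
[[224.77657694 132.04906934]] [[336.17780645 158.79671976]] [[228.93125866 198.35786557]
 [262.69098444 204.95702037]
 [298.95835978 219.17583891]]
```

View pics/top1.png

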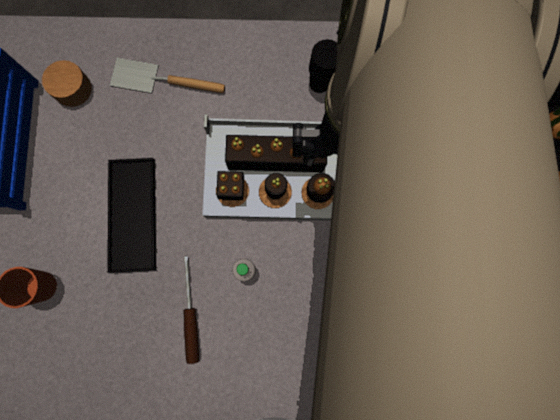

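Request:
{"api": "play_rows", "payload": {"plan": [0, 0, 0, 0, -0.001, 0.06, 0.8, 0, 0, 0, 0, -0.0015, 0.115, 0.8, 0, 0, 0, 0, -0.0015, 0.115, 0.8, 0, 0, 0, 0, -0.0015, 0.115, 0.8, 0, 0, 0, 0, -0.0015, 0.135, 0.8, 0, 0, 0, 0, -0.0015, 0.155, 0.8, 0, 0, 0, 0, -0.0015, 0.17, 0.8, 0, 0, 0, 0, -0.0015, 0.182, 0.8, 0, 0, 0, 0, -0.0015, 0.182, 0.8, 0, 0, 0, 0, -0.0015, 0.182, 0.8], "squeeze": 30}}

```text
clock: 3.58
position: [0.5545, -0.0887, 0.069]
ee_rot: [0.012, 1.0, 0.0, 0.0]
ft_force: [-0.3, -0.9, -0.4]
grip_width: 0.795
grasp_force: 0.0
```

Request:
{"api": "play_rows", "payload": {"plan": [0, 0, 0, 0, 0, 0, 0.7, 0, 0, 0, 0, 0, 0, 0.6, 0, 0, 0, 0, 0, 0, 0.5, 0, 0, 0, 0, 0, 0, 0.4, 0, 0, 0, 0, 0, 0, 0.4, 0, 0, 0, 0, 0, 0, 0.4], "squeeze": 30}}

```text
clock: 4.32
position: [0.5544, -0.0885, 0.0689]
ee_rot: [0.011, 1.0, 0.0, 0.0]
ft_force: [-1.9, 0.1, 5.9]
grip_width: 0.599
grasp_force: 30.4
```

```bash
python3 -c "
from h import *
st();cv2.imwrite('pics/scene2.png',cv2.resize(viewer.camera('scene')[100:310,140:380,::-1],None,fx=2.5,fy=2.5))"
```

```text
{'clock': 4.325, 'position': [0.5544, -0.0885, 0.0689], 'ee_rot': [0.0114, 0.9999, 0.0002, 0.0004], 'joint_pos': [-0.3413, 0.3892, 0.5001, 1.8441, -0.224, 0.9632, 1.8039], 'ft_force': [-1.8598, 0.1008, 5.8569], 'grip_width': 0.599, 'grasp_force': 30.3881}
```

View pics/scene2.png

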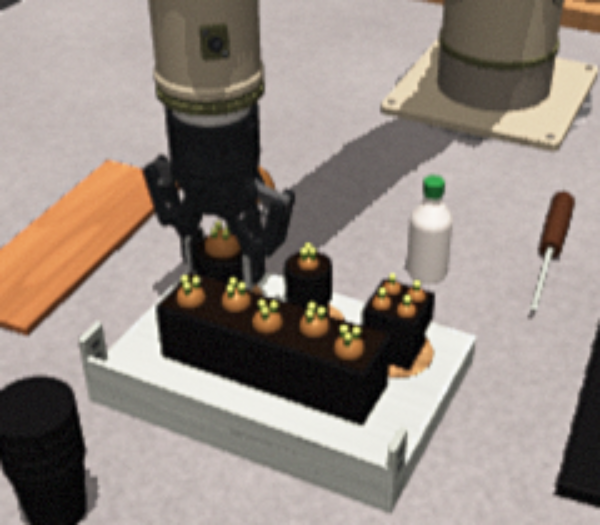

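The round pot is held across its collar (crop: 225,255), and width 0.60 corresponds to 51 mm. Now I'll lift it and carry it to the board.

```bash
python3 -c "
from h import *
rel(.595,-.296,.179,88.7);rel(.595,-.296,.0495,88.7)"
```

```text
[ 0.02  0.05 -0.01] [-0.0455 -0.2065 -0.1101]
[ 0.02  0.05 -0.01] [-0.0454 -0.2065  0.0194]
```

Request:
{"api": "play_rows", "payload": {"plan": [0, 0, 0, 0, 0, -0.02, 0.4, 0, 0, 0, 0, 0, -0.05, 0.4, 0, 0, 0, 0, 0, -0.08, 0.4, 0, 0, 0, 0, 0, -0.11, 0.4, 0, 0, 0, 0, 0, -0.11, 0.4]}}

```text
clock: 5.0
position: [0.555, -0.0887, 0.18]
ee_rot: [0.012, 1.0, 0.0, 0.002]
ft_force: [0.2, 0.0, -3.3]
grip_width: 0.604
grasp_force: 32.4
```

Request:
{"api": "play_rows", "payload": {"plan": [0, 0, 0, -0.01, -0.04, 0, 0.4, 0, 0, 0, -0.02, -0.085, 0, 0.4, 0, 0, 0, -0.03, -0.13, 0, 0.4, 0, 0, 0, -0.04, -0.175, 0, 0.4, 0, 0, 0, -0.0455, -0.2065, 0, 0.4, 0, 0, 0, -0.0455, -0.2065, 0, 0.4, 0, 0, 0, -0.0455, -0.2065, 0.03, 0.4, 0, 0, 0, -0.0455, -0.2065, 0.06, 0.4, 0, 0, 0, -0.0455, -0.2065, 0.09, 0.4, 0, 0, 0, -0.0455, -0.2065, 0.11, 0.4, 0, 0, 0, -0.0455, -0.2065, 0.12, 0.4, 0, 0, 0, -0.0455, -0.2065, 0.12, 0.4, 0, 0, 0, -0.0455, -0.2065, 0.12, 0.4]}}

```text
clock: 6.62
position: [0.5954, -0.2964, 0.0594]
ee_rot: [0.011, 1.0, -0.0, 0.001]
ft_force: [-0.6, -0.6, -1.7]
grip_width: 0.601
grasp_force: 32.6
```

```bash
python3 -c "
from h import *
st()"
```

```text
{'clock': 6.625, 'position': [0.5954, -0.2964, 0.0594], 'ee_rot': [0.0115, 0.9999, -0.0003, 0.0008], 'joint_pos': [-0.0002, 0.624, 0.5452, 1.561, -0.356, 1.0553, 2.1858], 'ft_force': [-0.5719, -0.6497, -1.7319], 'grip_width': 0.6007, 'grasp_force': 32.6219}
```

Request:
{"api": "play_rows", "payload": {"plan": [0, 0, 0, 0, 0, 0.004, 0.4, 0, 0, 0, 0, 0, 0.008, 0.4, 0, 0, 0, 0, 0, 0.01, 0.4, 0, 0, 0, 0, 0, 0.01, 0.4]}}

```text
clock: 7.12
position: [0.5948, -0.296, 0.049]
ee_rot: [0.011, 1.0, 0.0, 0.0]
ft_force: [-3.2, 1.9, 4.8]
grip_width: 0.602
grasp_force: 33.3
```

Request:
{"api": "play_rows", "payload": {"plan": [0, 0, 0, 0, 0, 0, 0.65, 0, 0, 0, 0, 0, 0, 0.75, 0, 0, 0, 0, 0, 0, 0.8, 0, 0, 0, 0, 0, 0, 0.8, 0, 0, 0, 0, 0, -0.03, 0.8, 0, 0, 0, 0, 0, -0.08, 0.8, 0, 0, 0, 0, 0, -0.14, 0.8, 0, 0, 0, 0, 0, -0.14, 0.8, 0, 0, 0, 0, 0, -0.14, 0.75]}}

```text
clock: 8.25
position: [0.5947, -0.2958, 0.1879]
ee_rot: [0.011, 1.0, 0.0, 0.0]
ft_force: [0.4, -0.8, -0.8]
grip_width: 0.749
grasp_force: 0.0
```

```bash
python3 -c "
from h import *
rel(.5560,-.0038,.189,88.7);rel(.5560,-.0038,.075,88.7);im=viewer.camera('top');cv2.imwrite('pics/top3.png',im[:,:,::-1]);cv2.imwrite('pics/scene3.png',viewer.camera('scene')[:,:,::-1])"
```

```text
[ 0.02  0.   -0.01] [ 0.0454  0.2911 -0.001 ]
[ 0.02  0.   -0.01] [0.0454 0.291  0.113 ]
```

View pics/scene3.png

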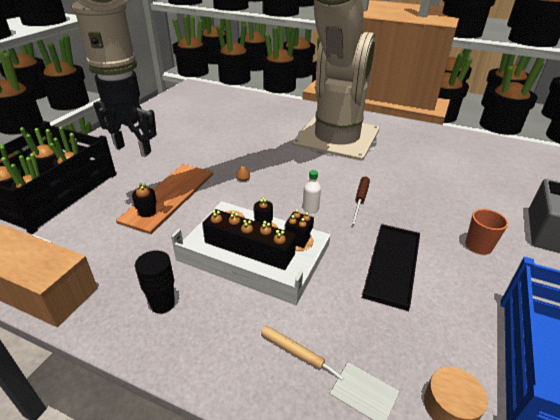

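The round pot stands upright on the board at (145,198). Next is the slim pot.

Request:
{"api": "play_rows", "payload": {"plan": [0, 0, 0, 0.01, 0.05, 0, 0.7, 0, 0, 0, 0.02, 0.105, 0, 0.7, 0, 0, 0, 0.03, 0.16, 0, 0.7, 0, 0, 0, 0.04, 0.215, 0, 0.7, 0, 0, 0, 0.0454, 0.265, 0, 0.7, 0, 0, 0, 0.0454, 0.291, 0, 0.7, 0, 0, 0, 0.0454, 0.291, 0, 0.7, 0, 0, 0, 0.0454, 0.291, 0.03, 0.7, 0, 0, 0, 0.0454, 0.291, 0.06, 0.7, 0, 0, 0, 0.0454, 0.291, 0.085, 0.7, 0, 0, 0, 0.0454, 0.291, 0.1, 0.7, 0, 0, 0, 0.0454, 0.291, 0.112, 0.7, 0, 0, 0, 0.0454, 0.291, 0.112, 0.7, 0, 0, 0, 0.0454, 0.291, 0.112, 0.7]}}

```text
clock: 10.1
position: [0.5565, -0.0042, 0.077]
ee_rot: [0.012, 1.0, 0.0, 0.001]
ft_force: [0.6, 1.3, -0.3]
grip_width: 0.702
grasp_force: 0.0
```

Request:
{"api": "play_rows", "payload": {"plan": [0, 0, 0, 0, 0, 0, 0.6, 0, 0, 0, 0, 0, 0, 0.5, 0, 0, 0, 0, 0, 0, 0.4, 0, 0, 0, 0, 0, 0, 0.3, 0, 0, 0, 0, 0, 0, 0.3, 0, 0, 0, 0, 0, 0, 0.3]}}

```text
clock: 10.85
position: [0.5563, -0.004, 0.0768]
ee_rot: [0.011, 1.0, 0.0, 0.0]
ft_force: [-1.4, 0.7, 5.1]
grip_width: 0.482
grasp_force: 30.0
```

```bash
python3 -c "
from h import *
st();rel(.505,-.296,.186,88.7);rel(.505,-.296,.056,88.7)"
```

```text
{'clock': 10.85, 'position': [0.5563, -0.004, 0.0768], 'ee_rot': [0.0114, 0.9999, 0.0002, 0.0003], 'joint_pos': [-0.4861, 0.365, 0.4876, 1.8514, -0.204, 0.9737, 1.6374], 'ft_force': [-1.3522, 0.661, 5.0889], 'grip_width': 0.4823, 'grasp_force': 29.9726}
[ 0.02  0.04 -0.01] [ 0.0446 -0.2931 -0.1093]
[ 0.02  0.04 -0.01] [ 0.0446 -0.2931  0.0207]
```

Request:
{"api": "play_rows", "payload": {"plan": [0, 0, 0, 0, 0, -0.02, 0.3, 0, 0, 0, 0, 0, -0.05, 0.3, 0, 0, 0, 0, 0, -0.08, 0.3, 0, 0, 0, 0, 0, -0.11, 0.3, 0, 0, 0, 0.007, -0.045, -0.11, 0.3, 0, 0, 0, 0.014, -0.09, -0.11, 0.3, 0, 0, 0, 0.021, -0.135, -0.11, 0.3, 0, 0, 0, 0.028, -0.18, -0.11, 0.3, 0, 0, 0, 0.035, -0.225, -0.11, 0.3, 0, 0, 0, 0.042, -0.27, -0.11, 0.3, 0, 0, 0, 0.0446, -0.293, -0.11, 0.3, 0, 0, 0, 0.0446, -0.293, -0.11, 0.3, 0, 0, 0, 0.0446, -0.293, -0.08, 0.3, 0, 0, 0, 0.0446, -0.293, -0.05, 0.3, 0, 0, 0, 0.0446, -0.293, -0.02, 0.3, 0, 0, 0, 0.0446, -0.293, 0, 0.3, 0, 0, 0, 0.0446, -0.293, 0.008, 0.3, 0, 0, 0, 0.0446, -0.293, 0.014, 0.3, 0, 0, 0, 0.0446, -0.293, 0.019, 0.3, 0, 0, 0, 0.0446, -0.293, 0.0195, 0.3]}}

```text
clock: 13.35
position: [0.5049, -0.296, 0.057]
ee_rot: [0.011, 1.0, -0.0, 0.0]
ft_force: [0.3, 0.8, -0.8]
grip_width: 0.483
grasp_force: 31.0
```

Request:
{"api": "play_rows", "payload": {"plan": [0, 0, 0, 0, 0, 0, 0.3, 0, 0, 0, 0, 0, 0, 0.55, 0, 0, 0, 0, 0, 0, 0.65, 0, 0, 0, 0, 0, 0, 0.7, 0, 0, 0, 0, 0, 0, 0.7, 0, 0, 0, 0, 0, -0.03, 0.7, 0, 0, 0, 0, 0, -0.08, 0.7, 0, 0, 0, 0, 0, -0.13, 0.7, 0, 0, 0, 0, 0, -0.13, 0.7, 0, 0, 0, 0, 0, -0.13, 0.75]}}

```text
clock: 14.6
position: [0.5046, -0.2957, 0.1862]
ee_rot: [0.011, 1.0, 0.0, -0.0]
ft_force: [0.1, -0.1, -0.2]
grip_width: 0.75
grasp_force: 0.0
```

```bash
python3 -c "
from h import *
st();rel(.5572,.0800,.186,88.7);rel(.5572,.080,.068,88.7)"
```

```text
{'clock': 14.6, 'position': [0.5046, -0.2957, 0.1862], 'ee_rot': [0.0114, 0.9999, 0.0003, -0.0002], 'joint_pos': [-0.1089, 0.3282, 0.6865, 1.6808, -0.2203, 1.212, 2.1775], 'ft_force': [0.0909, -0.1412, -0.1844], 'grip_width': 0.7502, 'grasp_force': 0.0}
[ 0.03 -0.02 -0.  ] [-0.0441  0.3768  0.0004]
[ 0.03 -0.02 -0.  ] [-0.0441  0.3767  0.1184]
```

Request:
{"api": "play_rows", "payload": {"plan": [0, 0, 0, -0.006, 0.05, 0, 0.78, 0, 0, 0, -0.012, 0.1, 0, 0.78, 0, 0, 0, -0.018, 0.155, 0, 0.78, 0, 0, 0, -0.024, 0.21, 0, 0.78, 0, 0, 0, -0.03, 0.265, 0, 0.78, 0, 0, 0, -0.036, 0.315, 0, 0.78, 0, 0, 0, -0.044, 0.355, 0, 0.78, 0, 0, 0, -0.044, 0.3763, 0, 0.78, 0, 0, 0, -0.044, 0.3763, 0, 0.78, 0, 0, 0, -0.044, 0.3763, 0.03, 0.78, 0, 0, 0, -0.044, 0.3763, 0.06, 0.78, 0, 0, 0, -0.044, 0.3763, 0.085, 0.78, 0, 0, 0, -0.044, 0.3763, 0.105, 0.78, 0, 0, 0, -0.044, 0.3763, 0.118, 0.78, 0, 0, 0, -0.044, 0.3763, 0.118, 0.78, 0, 0, 0, -0.044, 0.3763, 0.118, 0.78]}}

```text
clock: 16.6
position: [0.5578, 0.0789, 0.0694]
ee_rot: [0.012, 1.0, 0.0, 0.0]
ft_force: [-0.3, -0.2, 0.5]
grip_width: 0.784
grasp_force: 0.0
```

Request:
{"api": "play_rows", "payload": {"plan": [0, 0, 0, 0, 0, 0, 0.68, 0, 0, 0, 0, 0, 0, 0.6, 0, 0, 0, 0, 0, 0, 0.5, 0, 0, 0, 0, 0, 0, 0.4, 0, 0, 0, 0, 0, 0, 0.4, 0, 0, 0, 0, 0, 0, 0.4]}}

```text
clock: 17.35
position: [0.5577, 0.0794, 0.0694]
ee_rot: [0.011, 1.0, 0.0, 0.0]
ft_force: [-0.6, 1.2, 5.7]
grip_width: 0.556
grasp_force: 32.0
```

```bash
python3 -c "
from h import *
st();rel(.415,-.296,.186,88.7);rel(.415,-.296,.049,88.7)"
```

```text
{'clock': 17.35, 'position': [0.5577, 0.0794, 0.0694], 'ee_rot': [0.0114, 0.9999, 0.0003, 0.0004], 'joint_pos': [-0.6031, 0.3859, 0.4549, 1.8369, -0.2032, 0.9636, 1.4872], 'ft_force': [-0.6057, 1.2051, 5.71], 'grip_width': 0.5565, 'grasp_force': 32.0393}
[ 0.03  0.05 -0.01] [ 0.134  -0.3785 -0.1169]
[ 0.03  0.05 -0.01] [ 0.1341 -0.3786  0.0201]
```

Request:
{"api": "play_rows", "payload": {"plan": [0, 0, 0, 0, 0, -0.02, 0.4, 0, 0, 0, 0, 0, -0.05, 0.4, 0, 0, 0, 0, 0, -0.08, 0.4, 0, 0, 0, 0, 0, -0.115, 0.4, 0, 0, 0, 0.016, -0.045, -0.115, 0.4, 0, 0, 0, 0.032, -0.09, -0.115, 0.4, 0, 0, 0, 0.048, -0.135, -0.115, 0.4, 0, 0, 0, 0.064, -0.18, -0.115, 0.4, 0, 0, 0, 0.08, -0.225, -0.115, 0.4, 0, 0, 0, 0.096, -0.27, -0.115, 0.4, 0, 0, 0, 0.112, -0.315, -0.115, 0.4, 0, 0, 0, 0.128, -0.36, -0.115, 0.4, 0, 0, 0, 0.134, -0.3785, -0.115, 0.4, 0, 0, 0, 0.134, -0.3785, -0.115, 0.4, 0, 0, 0, 0.134, -0.3785, -0.08, 0.4, 0, 0, 0, 0.134, -0.3785, -0.05, 0.4, 0, 0, 0, 0.134, -0.3785, -0.02, 0.4, 0, 0, 0, 0.134, -0.3785, 0.005, 0.4, 0, 0, 0, 0.134, -0.3785, 0.01, 0.4, 0, 0, 0, 0.134, -0.3785, 0.01, 0.4]}}

```text
clock: 19.85
position: [0.4151, -0.2956, 0.0591]
ee_rot: [0.011, 1.0, 0.0, -0.0]
ft_force: [-0.5, -0.1, -1.6]
grip_width: 0.553
grasp_force: 31.4
```

Request:
{"api": "play_rows", "payload": {"plan": [0, 0, 0, 0, 0, 0.004, 0.4, 0, 0, 0, 0, 0, 0.008, 0.4, 0, 0, 0, 0, 0, 0.0095, 0.4, 0, 0, 0, 0, 0, 0.0095, 0.4, 0, 0, 0, 0, 0, 0.0095, 0.6, 0, 0, 0, 0, 0, 0.0095, 0.7, 0, 0, 0, 0, 0, 0.0095, 0.78, 0, 0, 0, 0, 0, 0.0095, 0.78, 0, 0, 0, 0, 0, -0.03, 0.78, 0, 0, 0, 0, 0, -0.08, 0.78, 0, 0, 0, 0, 0, -0.13, 0.78, 0, 0, 0, 0, 0, -0.13, 0.8, 0, 0, 0, 0, 0, -0.13, 0.8]}}

```text
clock: 21.48
position: [0.4146, -0.2958, 0.1883]
ee_rot: [0.011, 1.0, 0.0, -0.0]
ft_force: [0.2, -0.5, -0.5]
grip_width: 0.804
grasp_force: 0.0
```

```bash
python3 -c "
from h import *
st();cv2.imwrite('pics/scene4.png',cv2.resize(viewer.camera('scene')[120:320,80:360,::-1],None,fx=2.8,fy=2.8));rel(.5,-.05,.2,0);cv2.imwrite('pics/top4.png',viewer.camera('top')[:,:,::-1])"
```

```text
{'clock': 21.475, 'position': [0.4146, -0.2958, 0.1883], 'ee_rot': [0.0113, 0.9999, 0.0003, -0.0], 'joint_pos': [-0.2192, 0.1337, 0.8168, 1.8739, -0.1059, 1.1783, 2.182], 'ft_force': [0.1665, -0.5216, -0.4518], 'grip_width': 0.8043, 'grasp_force': 0.0}
[-3.00e-02 -9.00e-02  8.87e+01] [-0.0801  0.2476 -0.0121]
```

View pics/scene4.png

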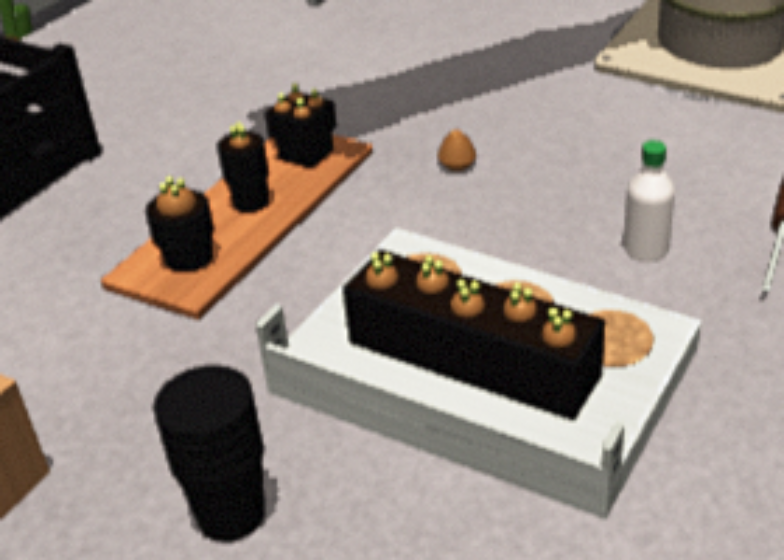

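The crop shows the three pots upright on the board. The trough's back-bottom corners are at (350,341) and (578,415), and its top corners at (378,252), (605,318), (580,382), (345,289).

```bash
python3 - <<'E'
from h import *
f=lambda p:np.array(p)/2.8+[80,120]-.35
print("base back",ray("scene",f([[350,341],[578,415]]),.03).round(4).tolist())
T=ray("scene",f([[378,252],[605,318],[580,382],[345,289]]),.088);print("top",T.round(4).tolist(),T.mean(0))
im=cv2.imread("pics/scene3.png");V=im.max(2);M=np.zeros_like(V);M[215:315,350:430]=V[215:315,350:430]<60
for n,fn,M in(("scene",0,M),):
  for c in blobs(M,500):
    P=ray(n,c[:,0],.013)[:,:2].astype(np.float32);print("tray scene",cv2.minAreaRect(P))
im=cv2.imread("pics/top4.png");V=im.max(2)
M=np.zeros_like(V);M[145:285,95:170]=V[145:285,95:170]<60
for c in blobs(M,500):
    P=ray("top",c[:,0],.015)[:,:2].astype(np.float32);print("tray top",cv2.minAreaRect(P))
M=np.zeros_like(V);M[128:176,215:330]=V[128:176,215:330]<70
for c in blobs(M,300):
    print("trough px",cv2.boundingRect(c)); q=c[:,0]; q=q[(q[:,0]>235)&(q[:,0]<300)]
    for lab,z,s in(("back top",.088,q[q[:,1]<145]),("front bottom",.03,q[q[:,1]>160])):
        P=ray("top",s,z);print(lab,P.mean(0).round(4),np.degrees(np.polyfit(P[:,1],P[:,0],1)[0]).round(2))
    for lab,z,s in(("L",.088,c[:,0][c[:,0,0]<c[:,0,0].min()+2]),("R",.088,c[:,0][c[:,0,0]>c[:,0,0].max()-2])):
        print(lab,ray("top",s,z).mean(0).round(4))
E
```

```text
base back [[0.6446, -0.1, 0.03], [0.6441, 0.089, 0.03]]
top [[0.6023, -0.0951, 0.088], [0.6012, 0.0902, 0.088], [0.6681, 0.0989, 0.088], [0.6503, -0.0942, 0.088]] [ 6.30500448e-01 -7.62174617e-05  8.80000000e-02]
tray scene ((0.5206048488616943, 0.2815170884132385), (0.23505975306034088, 0.08845288306474686), 3.1938393115997314)
tray top ((0.5124547481536865, 0.27682602405548096), (0.22668248414993286, 0.09324571490287781), 3.2290360927581787)
trough px (225, 135, 102, 38)
back top [0.6477 0.0108 0.088 ] 1.39
front bottom [0.5979 0.0104 0.03  ] 0.97
L [0.6202 0.0876 0.088 ]
R [ 0.6188 -0.0974  0.088 ]
```

```bash
python3 - <<'E'
from h import *
im=cv2.imread("pics/top4.png")[148:282,98:168]; a=cv2.resize((255*np.clip(im/90.,0,1)**.6).astype(np.uint8),None,fx=4.4,fy=4.4,interpolation=2)
s=cv2.imread("pics/scene4.png") 
cv2.imwrite("pics/tray.png",a)
rel(.622,-.0052,.2,-1.3)
E
```

```text
[-5.000e-02 -1.200e-01  8.999e+01] [-0.2012  0.2951 -0.0126]
```

View pics/tray.png

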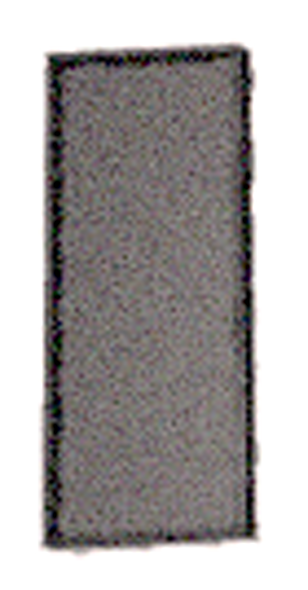

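```bash
python3 - <<'E'
from h import *
f=lambda p:np.array(p)/4.4+[98,148]-.4
print(ray("top",f([[62,300],[241,300],[150,64],[150,535],[62,65],[62,530],[238,70],[245,530]]),[.005,.015,.005,.005,.005,.005,.015,.015]).round(4).tolist())
E
```

```text
[[0.5103, 0.3191, 0.005], [0.5089, 0.2363, 0.015], [0.6207, 0.286, 0.005], [0.4052, 0.274, 0.005], [0.6199, 0.3261, 0.005], [0.4074, 0.3126, 0.005], [0.6151, 0.2427, 0.015], [0.407, 0.2297, 0.015]]
```

Request:
{"api": "play_rows", "payload": {"plan": [0, 0, 9, -0.02, 0.03, -0.012, 1, 0, 0, 18, -0.04, 0.06, -0.012, 1, 0, 0, 27, -0.06, 0.09, -0.012, 1, 0, 0, 36, -0.08, 0.12, -0.012, 1, 0, 0, 45, -0.1, 0.15, -0.012, 1, 0, 0, 54, -0.12, 0.18, -0.012, 1, 0, 0, 63, -0.14, 0.21, -0.012, 1, 0, 0, 72, -0.16, 0.24, -0.012, 1, 0, 0, 81, -0.18, 0.27, -0.012, 1, 0, 0, 90, -0.2012, 0.2951, -0.012, 1, 0, 0, 90, -0.2012, 0.2951, -0.012, 1, 0, 0, 90, -0.2012, 0.2951, -0.012, 1, 0, 0, 90, -0.2012, 0.2951, -0.012, 1, 0, 0, 90, -0.2012, 0.2951, 0.03, 1, 0, 0, 90, -0.2012, 0.2951, 0.06, 1, 0, 0, 90, -0.2012, 0.2951, 0.06, 1, 0, 0, 90, -0.2012, 0.2951, 0.06, 1], "squeeze": 50}}

```text
clock: 23.7
position: [0.6231, -0.0063, 0.1302]
ee_rot: [0.715, 0.699, 0.001, 0.0]
ft_force: [-0.1, -0.8, 0.1]
grip_width: 0.998
grasp_force: 0.0
```

```bash
python3 - <<'E'
from h import *
st();rel(.622,-.0052,.063,-1.3)
cv2.imwrite('pics/scene5.png',cv2.resize(viewer.camera('scene')[90:300,120:360,::-1],None,fx=2.5,fy=2.5))
E
```

```text
{'clock': 23.7, 'position': [0.6231, -0.0063, 0.1302], 'ee_rot': [0.7154, 0.6988, 0.0006, 0.0005], 'joint_pos': [-0.6416, 0.5047, 0.7655, 1.6382, -0.3761, 1.1503, 0.1935], 'ft_force': [-0.0802, -0.815, 0.0955], 'grip_width': 0.9977, 'grasp_force': 0.0}
[ 0.09 -0.01 -0.05] [ 0.0011 -0.0013  0.0672]
```

View pics/scene5.png

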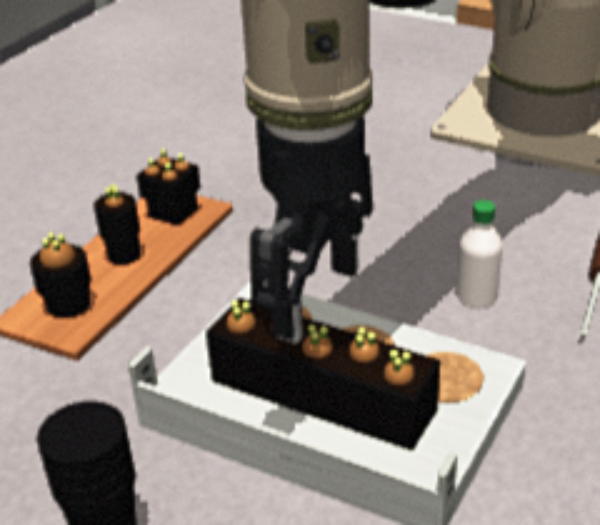

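The fingers straddle the trough's middle at about (285,270). Going down.

Request:
{"api": "play_rows", "payload": {"plan": [0, 0, 0, 0, -0.001, 0.02, 1, 0, 0, 0, 0, -0.001, 0.04, 1, 0, 0, 0, 0, -0.001, 0.055, 1, 0, 0, 0, 0, -0.001, 0.066, 1, 0, 0, 0, 0, -0.001, 0.066, 1, 0, 0, 0, 0, -0.001, 0.066, 1]}}

```text
clock: 24.5
position: [0.622, -0.0058, 0.0632]
ee_rot: [0.715, 0.699, 0.0, 0.0]
ft_force: [0.3, -0.1, -0.3]
grip_width: 0.999
grasp_force: 0.0
```

Request:
{"api": "play_rows", "payload": {"plan": [0, 0, 0, 0, 0, 0, 0.9, 0, 0, 0, 0, 0, 0, 0.8, 0, 0, 0, 0, 0, 0, 0.7, 0, 0, 0, 0, 0, 0, 0.6, 0, 0, 0, 0, 0, 0, 0.5, 0, 0, 0, 0, 0, 0, 0.4, 0, 0, 0, 0, 0, 0, 0.4, 0, 0, 0, 0, 0, 0, 0.4]}}

```text
clock: 25.5
position: [0.622, -0.0056, 0.0632]
ee_rot: [0.715, 0.699, 0.0, 0.0]
ft_force: [1.1, 0.5, 5.0]
grip_width: 0.621
grasp_force: 54.3
```

Request:
{"api": "play_rows", "payload": {"plan": [0, 0, 0, 0, 0, -0.015, 0.4, 0, 0, 0, 0, 0, -0.04, 0.4, 0, 0, 0, 0, 0, -0.07, 0.4, 0, 0, 0, 0, 0, -0.1, 0.4, 0, 0, 0, 0, 0, -0.14, 0.4, 0, 0, 0, 0, 0, -0.14, 0.4, 0, 0, 0, 0, 0, -0.14, 0.4]}}

```text
clock: 26.38
position: [0.6209, -0.0055, 0.2018]
ee_rot: [0.715, 0.699, -0.001, -0.001]
ft_force: [-0.4, 0.8, -5.5]
grip_width: 0.621
grasp_force: 54.3
```

```bash
python3 - <<'E'
from h import *
st();rel(.513,.278,.203,93.4)
cv2.imwrite('pics/scene6.png',cv2.resize(viewer.camera('scene')[40:300,120:400,::-1],None,fx=2.2,fy=2.2))
E
```

```text
{'clock': 26.375, 'position': [0.6209, -0.0055, 0.2018], 'ee_rot': [0.7151, 0.699, -0.0005, -0.0007], 'joint_pos': [-0.672, 0.4354, 0.804, 1.5658, -0.3226, 1.2803, 0.1563], 'ft_force': [-0.3888, 0.796, -5.4568], 'grip_width': 0.6207, 'grasp_force': 54.3274}
[-7.000e-02 -9.000e-02 -9.471e+01] [ 0.281  -0.1143 -0.0009]
```

View pics/scene6.png

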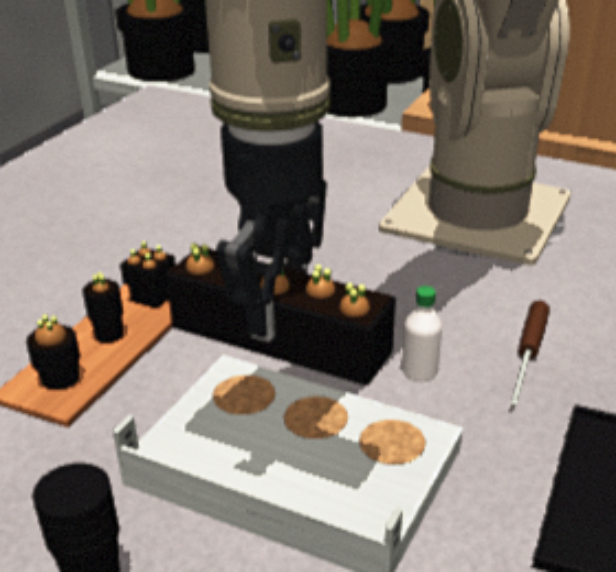

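The trough is held level (280,310) and clears the bottle (424,335). Next it goes over the tray with a quarter turn.

Request:
{"api": "play_rows", "payload": {"plan": [0, 0, -7, 0.02, -0.008, 0, 0.4, 0, 0, -15, 0.045, -0.017, 0, 0.4, 0, 0, -23, 0.07, -0.026, 0, 0.4, 0, 0, -31, 0.095, -0.036, 0, 0.4, 0, 0, -39, 0.12, -0.047, 0, 0.4, 0, 0, -47, 0.145, -0.058, 0, 0.4, 0, 0, -55, 0.17, -0.068, 0, 0.4, 0, 0, -63, 0.195, -0.078, 0, 0.4, 0, 0, -71, 0.22, -0.088, 0, 0.4, 0, 0, -79, 0.245, -0.098, 0, 0.4, 0, 0, -87, 0.265, -0.107, 0, 0.4, 0, 0, -92, 0.275, -0.112, 0, 0.4, 0, 0, -94.7, 0.281, -0.1143, 0, 0.4, 0, 0, -94.7, 0.281, -0.1143, 0, 0.4, 0, 0, -94.7, 0.281, -0.1143, 0.03, 0.4, 0, 0, -94.7, 0.281, -0.1143, 0.06, 0.4, 0, 0, -94.7, 0.281, -0.1143, 0.09, 0.4, 0, 0, -94.7, 0.281, -0.1143, 0.11, 0.4, 0, 0, -94.7, 0.281, -0.1143, 0.11, 0.4, 0, 0, -94.7, 0.281, -0.1143, 0.11, 0.4]}}

```text
clock: 28.92
position: [0.5145, 0.2776, 0.0937]
ee_rot: [-0.029, 1.0, 0.0, 0.001]
ft_force: [0.6, -0.1, -4.0]
grip_width: 0.623
grasp_force: 54.0
```

```bash
python3 - <<'E'
from h import *
st();rel(.513,.278,.0385,93.4)
cv2.imwrite('pics/scene7.png',cv2.resize(viewer.camera('scene')[110:330,300:480,::-1],None,fx=2.7,fy=2.7))
E
```

```text
{'clock': 28.925, 'position': [0.5145, 0.2776, 0.0937], 'ee_rot': [-0.0289, 0.9996, 0.0002, 0.0005], 'joint_pos': [-0.9045, 0.3898, 0.4035, 1.7609, -0.1753, 1.0252, 1.1917], 'ft_force': [0.6339, -0.1283, -3.9708], 'grip_width': 0.6229, 'grasp_force': 53.996}
[ 0.02  0.06 -0.09] [0.0015 0.0004 0.0552]
```

View pics/scene7.png

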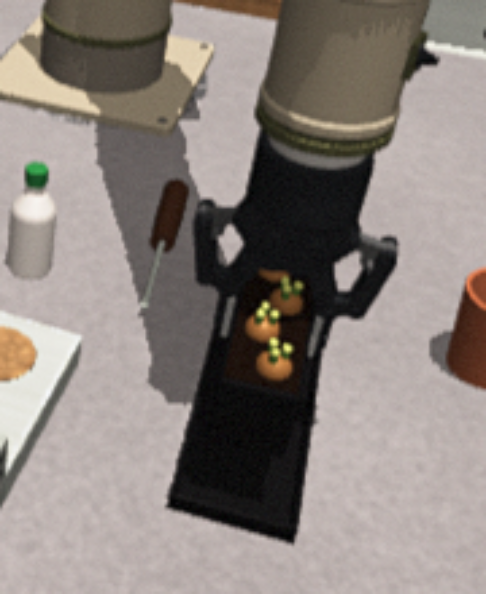

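The trough hangs over the tray, aligned with it. Lowering in steps.

Request:
{"api": "play_rows", "payload": {"plan": [0, 0, 0, 0.001, 0, 0.02, 0.4, 0, 0, 0, 0.001, 0, 0.035, 0.4, 0, 0, 0, 0.001, 0, 0.045, 0.4, 0, 0, 0, 0.001, 0, 0.049, 0.4, 0, 0, 0, 0.001, 0, 0.052, 0.4, 0, 0, 0, 0.001, 0, 0.0545, 0.4, 0, 0, 0, 0.001, 0, 0.0545, 0.4, 0, 0, 0, 0.001, 0, 0.0545, 0.4]}}

```text
clock: 29.98
position: [0.5129, 0.2779, 0.0385]
ee_rot: [-0.03, 1.0, 0.0, 0.0]
ft_force: [0.3, -0.1, -4.4]
grip_width: 0.625
grasp_force: 54.4
```

Request:
{"api": "play_rows", "payload": {"plan": [0, 0, 0, 0, 0, 0.0005, 0.4, 0, 0, 0, 0, 0, 0.001, 0.4, 0, 0, 0, 0, 0, 0.001, 0.4]}}

```text
clock: 30.35
position: [0.5129, 0.2779, 0.0382]
ee_rot: [-0.03, 1.0, 0.0, 0.0]
ft_force: [-4.5, -1.7, 6.7]
grip_width: 0.626
grasp_force: 55.6
```

Request:
{"api": "play_rows", "payload": {"plan": [0, 0, 0, 0, 0, 0, 0.65, 0, 0, 0, 0, 0, 0, 0.75, 0, 0, 0, 0, 0, 0, 0.85, 0, 0, 0, 0, 0, 0, 0.9, 0, 0, 0, 0, 0, 0, 0.9, 0, 0, 0, 0, 0, -0.03, 0.9, 0, 0, 0, 0, 0, -0.08, 0.9, 0, 0, 0, 0, 0, -0.14, 0.85, 0, 0, 0, 0, 0, -0.17, 0.8, 0, 0, 0, 0, 0, -0.17, 0.8], "squeeze": 30}}

```text
clock: 31.6
position: [0.5139, 0.2784, 0.21]
ee_rot: [-0.03, 1.0, 0.002, 0.002]
ft_force: [0.7, -0.2, -0.1]
grip_width: 0.799
grasp_force: 0.0
```

```bash
python3 - <<'E'
from h import *
st();rel(.4147,-.2958,.208,88.7);rel(.45,.05,.208,88.7)
im=viewer.camera('top');cv2.imwrite('pics/top8.png',im[:,:,::-1])
cv2.imwrite('pics/scene8.png',viewer.camera('scene')[:,:,::-1])
E
```

```text
{'clock': 31.6, 'position': [0.5139, 0.2784, 0.21], 'ee_rot': [-0.0295, 0.9996, 0.0015, 0.0019], 'joint_pos': [-0.9362, 0.2695, 0.433, 1.647, -0.1191, 1.2462, 1.1504], 'ft_force': [0.7305, -0.1928, -0.0743], 'grip_width': 0.7993, 'grasp_force': 0.0}
[0.18 0.22 4.68] [ 1.330e-01 -5.674e-01 -1.000e-04]
[0.18 0.22 4.68] [ 0.0773 -0.2243  0.0011]
```

View pics/scene8.png

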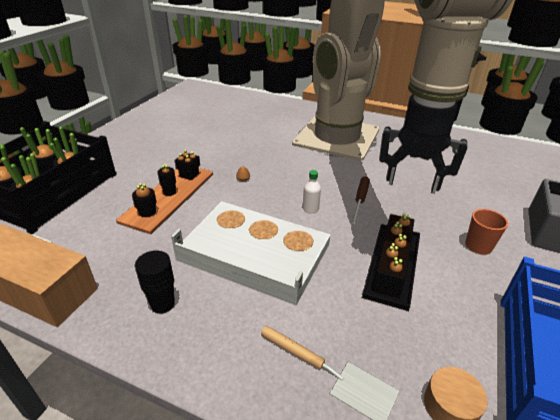

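The trough lies flat in the tray (394,258), and the three bare discs can now be measured directly.

```bash
python3 - <<'E'
from h import *
for n in("top","scene"):
    im=cv2.imread(f"pics/{n}8.png");H,S,V=cv2.split(cv2.cvtColor(im,cv2.COLOR_BGR2HSV))
    M=((S>70)&(V>45)&(H<25)); Z=np.zeros_like(M)
    s=(slice(160,225),slice(210,345)) if n=="top" else (slice(205,258),slice(210,320)); Z[s]=M[s]
    for c in blobs(Z,150):
        P=ray(n,c[:,0],.032)[:,:2].astype(np.float32);print(n,len(c),cv2.minEnclosingCircle(P),P.min(0),P.max(0))
E
```

```text
top 90 ((0.5536686778068542, -0.08790037035942078), 0.03234085068106651) [ 0.5224911 -0.1187527] [ 0.58488846 -0.05726381]
top 90 ((0.5551763772964478, -0.004033500328660011), 0.03215697780251503) [ 0.524171   -0.03576706] [0.5864143 0.027051 ]
top 90 ((0.5572817921638489, 0.0796646773815155), 0.032145947217941284) [0.5258475 0.0484798] [0.5879308  0.11097285]
scene 72 ((0.5593425035476685, 0.08092515170574188), 0.032740820199251175) [0.52743226 0.04874768] [0.5917281 0.1130962]
scene 67 ((0.5578186511993408, -0.0021055827382951975), 0.03223609924316406) [ 0.52581835 -0.03379871] [0.5892599  0.02887049]
scene 64 ((0.555679440498352, -0.0860103964805603), 0.03230462595820427) [ 0.5245253  -0.11725333] [ 0.58777446 -0.05457318]
```

Request:
{"api": "play_rows", "payload": {"plan": [0, 0, 2, 0.013, -0.055, 0, 0.8, 0, 0, 4.7, 0.026, -0.11, 0, 0.8, 0, 0, 4.7, 0.039, -0.165, 0, 0.8, 0, 0, 4.7, 0.052, -0.22, 0, 0.8, 0, 0, 4.7, 0.065, -0.275, 0, 0.8, 0, 0, 4.7, 0.077, -0.33, 0, 0.8, 0, 0, 4.7, 0.09, -0.385, 0, 0.8, 0, 0, 4.7, 0.103, -0.44, 0, 0.8, 0, 0, 4.7, 0.116, -0.495, 0, 0.8, 0, 0, 4.7, 0.128, -0.545, 0, 0.8, 0, 0, 4.7, 0.133, -0.5674, 0, 0.8, 0, 0, 4.7, 0.133, -0.5674, 0, 0.8, 0, 0, 4.7, 0.133, -0.5674, 0.04, 0.8, 0, 0, 4.7, 0.133, -0.5674, 0.08, 0.8, 0, 0, 4.7, 0.133, -0.5674, 0.08, 0.8, 0, 0, 4.7, 0.133, -0.5674, 0.08, 0.8]}}

```text
clock: 33.7
position: [0.414, -0.2963, 0.1283]
ee_rot: [0.011, 1.0, -0.0, 0.0]
ft_force: [0.1, 0.7, 0.1]
grip_width: 0.804
grasp_force: 0.0
```

```bash
python3 - <<'E'
from h import *
st();rel(.4148,-.2958,.0495,88.7)
E
```

```text
{'clock': 33.7, 'position': [0.414, -0.2963, 0.1283], 'ee_rot': [0.0112, 0.9999, -0.0001, 0.0002], 'joint_pos': [-0.3087, 0.2558, 0.9549, 1.9444, -0.2391, 1.0593, 2.2976], 'ft_force': [0.0567, 0.6735, 0.1389], 'grip_width': 0.8039, 'grasp_force': 0.0}
[-0.01  0.02  0.01] [-0.0007  0.0005  0.0788]
```

Request:
{"api": "play_rows", "payload": {"plan": [0, 0, 0, -0.0007, 0.0005, 0.03, 0.8, 0, 0, 0, -0.0007, 0.0005, 0.055, 0.8, 0, 0, 0, -0.0007, 0.0005, 0.07, 0.8, 0, 0, 0, -0.0007, 0.0005, 0.0785, 0.8, 0, 0, 0, -0.0007, 0.0005, 0.0785, 0.8, 0, 0, 0, -0.0007, 0.0005, 0.0785, 0.7, 0, 0, 0, -0.0007, 0.0005, 0.0785, 0.6, 0, 0, 0, -0.0007, 0.0005, 0.0785, 0.5, 0, 0, 0, -0.0007, 0.0005, 0.0785, 0.4, 0, 0, 0, -0.0007, 0.0005, 0.0785, 0.4, 0, 0, 0, -0.0007, 0.0005, 0.0785, 0.4]}}

```text
clock: 35.08
position: [0.4146, -0.2962, 0.0493]
ee_rot: [0.011, 1.0, 0.0, 0.0]
ft_force: [-0.8, 0.6, 6.3]
grip_width: 0.555
grasp_force: 31.2
```

```bash
python3 - <<'E'
from h import *
st();rel(.5577,.0799,.1845,88.7);rel(.5577,.0799,.0745,88.7)
E
```

```text
{'clock': 35.075, 'position': [0.4146, -0.2962, 0.0493], 'ee_rot': [0.0115, 0.9999, 0.0, 0.0004], 'joint_pos': [-0.2136, 0.3981, 0.8699, 2.0024, -0.3851, 0.9108, 2.4071], 'ft_force': [-0.7931, 0.6103, 6.3106], 'grip_width': 0.5555, 'grasp_force': 31.2351}
[ 0.    0.05 -0.02] [-0.1345  0.3793 -0.135 ]
[ 0.    0.05 -0.02] [-0.1344  0.3792 -0.025 ]
```

Request:
{"api": "play_rows", "payload": {"plan": [0, 0, 0, 0, 0, -0.02, 0.4, 0, 0, 0, 0, 0, -0.055, 0.4, 0, 0, 0, 0, 0, -0.09, 0.4, 0, 0, 0, 0, 0, -0.135, 0.4, 0, 0, 0, -0.016, 0.045, -0.135, 0.4, 0, 0, 0, -0.032, 0.09, -0.135, 0.4, 0, 0, 0, -0.048, 0.135, -0.135, 0.4, 0, 0, 0, -0.064, 0.18, -0.135, 0.4, 0, 0, 0, -0.08, 0.225, -0.135, 0.4, 0, 0, 0, -0.096, 0.27, -0.135, 0.4, 0, 0, 0, -0.112, 0.315, -0.135, 0.4, 0, 0, 0, -0.128, 0.36, -0.135, 0.4, 0, 0, 0, -0.1345, 0.3793, -0.135, 0.4, 0, 0, 0, -0.1345, 0.3793, -0.135, 0.4, 0, 0, 0, -0.1345, 0.3793, -0.1, 0.4, 0, 0, 0, -0.1345, 0.3793, -0.07, 0.4, 0, 0, 0, -0.1345, 0.3793, -0.045, 0.4, 0, 0, 0, -0.1345, 0.3793, -0.028, 0.4, 0, 0, 0, -0.1345, 0.3793, -0.028, 0.4, 0, 0, 0, -0.1345, 0.3793, -0.028, 0.4]}}

```text
clock: 37.58
position: [0.558, 0.0797, 0.0779]
ee_rot: [0.012, 1.0, 0.0, 0.001]
ft_force: [0.6, 0.1, -1.2]
grip_width: 0.558
grasp_force: 31.8
```

```bash
python3 - <<'E'
from h import *
st();rel(.5577,.0799,.0697,88.7)
E
```

```text
{'clock': 37.575, 'position': [0.558, 0.0797, 0.0779], 'ee_rot': [0.0118, 0.9999, 0.0002, 0.0006], 'joint_pos': [-0.7882, 0.4176, 0.6853, 1.8396, -0.3116, 0.9926, 1.5747], 'ft_force': [0.558, 0.1409, -1.1848], 'grip_width': 0.5585, 'grasp_force': 31.8069}
[ 0.02  0.07 -0.05] [0.0003 0.0002 0.0082]
```

Request:
{"api": "play_rows", "payload": {"plan": [0, 0, 0, 0, 0, 0.004, 0.4, 0, 0, 0, 0, 0, 0.007, 0.4, 0, 0, 0, 0, 0, 0.0084, 0.4, 0, 0, 0, 0, 0, 0.0084, 0.4]}}

```text
clock: 38.08
position: [0.5576, 0.0803, 0.0694]
ee_rot: [0.011, 1.0, 0.0, -0.0]
ft_force: [-5.0, -0.8, 11.5]
grip_width: 0.556
grasp_force: 33.3
```

Request:
{"api": "play_rows", "payload": {"plan": [0, 0, 0, 0, 0, 0, 0.6, 0, 0, 0, 0, 0, 0, 0.7, 0, 0, 0, 0, 0, 0, 0.78, 0, 0, 0, 0, 0, 0, 0.78, 0, 0, 0, 0, 0, -0.03, 0.78, 0, 0, 0, 0, 0, -0.08, 0.75, 0, 0, 0, 0, 0, -0.12, 0.7, 0, 0, 0, 0, 0, -0.12, 0.7, 0, 0, 0, 0, 0, -0.12, 0.7]}}

```text
clock: 39.2
position: [0.557, 0.0803, 0.1877]
ee_rot: [0.011, 1.0, 0.0, -0.0]
ft_force: [-0.1, 0.5, 0.1]
grip_width: 0.703
grasp_force: 0.0
```

```bash
python3 - <<'E'
from h import *
st();rel(.5048,-.296,.189,88.7);rel(.5048,-.296,.0567,88.7)
E
```

```text
{'clock': 39.2, 'position': [0.557, 0.0803, 0.1877], 'ee_rot': [0.0113, 0.9999, 0.0001, -0.0004], 'joint_pos': [-0.853, 0.2802, 0.7454, 1.7388, -0.2027, 1.2022, 1.4948], 'ft_force': [-0.0999, 0.541, 0.0567], 'grip_width': 0.703, 'grasp_force': 0.0}
[ 0.01 -0.04  0.  ] [ 0.0437 -0.3774 -0.0013]
[ 0.01 -0.04  0.  ] [ 0.0436 -0.3774  0.131 ]
```

Request:
{"api": "play_rows", "payload": {"plan": [0, 0, 0, 0.006, -0.05, 0, 0.7, 0, 0, 0, 0.012, -0.105, 0, 0.7, 0, 0, 0, 0.018, -0.16, 0, 0.7, 0, 0, 0, 0.024, -0.215, 0, 0.7, 0, 0, 0, 0.031, -0.27, 0, 0.7, 0, 0, 0, 0.038, -0.325, 0, 0.7, 0, 0, 0, 0.0437, -0.365, 0, 0.7, 0, 0, 0, 0.0437, -0.3774, 0, 0.7, 0, 0, 0, 0.0437, -0.3774, 0, 0.7, 0, 0, 0, 0.0437, -0.3774, 0.04, 0.7, 0, 0, 0, 0.0437, -0.3774, 0.075, 0.7, 0, 0, 0, 0.0437, -0.3774, 0.105, 0.7, 0, 0, 0, 0.0437, -0.3774, 0.12, 0.7, 0, 0, 0, 0.0437, -0.3774, 0.13, 0.7, 0, 0, 0, 0.0437, -0.3774, 0.13, 0.7, 0, 0, 0, 0.0437, -0.3774, 0.13, 0.7]}}

```text
clock: 41.2
position: [0.5056, -0.2964, 0.0593]
ee_rot: [0.011, 1.0, -0.0, 0.001]
ft_force: [-0.3, -0.5, -0.3]
grip_width: 0.702
grasp_force: 0.0
```

Request:
{"api": "play_rows", "payload": {"plan": [0, 0, 0, 0, 0, 0, 0.6, 0, 0, 0, 0, 0, 0, 0.5, 0, 0, 0, 0, 0, 0, 0.4, 0, 0, 0, 0, 0, 0, 0.3, 0, 0, 0, 0, 0, 0, 0.3, 0, 0, 0, 0, 0, 0, 0.3]}}

```text
clock: 41.95
position: [0.5053, -0.2962, 0.0589]
ee_rot: [0.011, 1.0, 0.0, 0.0]
ft_force: [-1.5, 2.1, 6.1]
grip_width: 0.483
grasp_force: 30.0
```

```bash
python3 - <<'E'
from h import *
st();rel(.5563,-.0036,.187,88.7);rel(.5563,-.0036,.0768,88.7)
E
```

```text
{'clock': 41.95, 'position': [0.5053, -0.2962, 0.0589], 'ee_rot': [0.0115, 0.9999, 0.0001, 0.0003], 'joint_pos': [-0.1744, 0.5352, 0.795, 1.7958, -0.4481, 1.0, 2.3472], 'ft_force': [-1.4755, 2.067, 6.0996], 'grip_width': 0.4829, 'grasp_force': 29.9632}
[ 0.01  0.04 -0.02] [-0.0443  0.2937 -0.1281]
[ 0.01  0.04 -0.02] [-0.0442  0.2937 -0.0179]
```

Request:
{"api": "play_rows", "payload": {"plan": [0, 0, 0, 0, 0, -0.02, 0.3, 0, 0, 0, 0, 0, -0.055, 0.3, 0, 0, 0, 0, 0, -0.09, 0.3, 0, 0, 0, 0, 0, -0.13, 0.3, 0, 0, 0, -0.007, 0.045, -0.13, 0.3, 0, 0, 0, -0.014, 0.09, -0.13, 0.3, 0, 0, 0, -0.021, 0.135, -0.13, 0.3, 0, 0, 0, -0.028, 0.18, -0.13, 0.3, 0, 0, 0, -0.035, 0.225, -0.13, 0.3, 0, 0, 0, -0.042, 0.27, -0.13, 0.3, 0, 0, 0, -0.0446, 0.2937, -0.13, 0.3, 0, 0, 0, -0.0446, 0.2937, -0.13, 0.3, 0, 0, 0, -0.0446, 0.2937, -0.1, 0.3, 0, 0, 0, -0.0446, 0.2937, -0.07, 0.3, 0, 0, 0, -0.0446, 0.2937, -0.045, 0.3, 0, 0, 0, -0.0446, 0.2937, -0.028, 0.3, 0, 0, 0, -0.0446, 0.2937, -0.028, 0.3, 0, 0, 0, -0.0446, 0.2937, -0.028, 0.3]}}

```text
clock: 44.2
position: [0.557, -0.0039, 0.0874]
ee_rot: [0.012, 1.0, 0.0, 0.001]
ft_force: [0.4, 0.6, -1.5]
grip_width: 0.482
grasp_force: 31.0
```

```bash
python3 - <<'E'
from h import *
st();rel(.5567,-.0036,.0789,88.7)
E
```

```text
{'clock': 44.2, 'position': [0.557, -0.0039, 0.0874], 'ee_rot': [0.0117, 0.9999, 0.0001, 0.0007], 'joint_pos': [-0.704, 0.4064, 0.7599, 1.8527, -0.3276, 1.0099, 1.7395], 'ft_force': [0.3505, 0.6028, -1.4674], 'grip_width': 0.4823, 'grasp_force': 31.0316}
[ 0.01  0.08 -0.04] [0.0003 0.0003 0.0085]
```

Request:
{"api": "play_rows", "payload": {"plan": [0, 0, 0, 0, 0, 0.004, 0.3, 0, 0, 0, 0, 0, 0.007, 0.3, 0, 0, 0, 0, 0, 0.0084, 0.3, 0, 0, 0, 0, 0, 0.0084, 0.3]}}

```text
clock: 44.7
position: [0.5567, -0.0034, 0.0789]
ee_rot: [0.011, 1.0, 0.0, 0.0]
ft_force: [-3.7, 1.3, 9.2]
grip_width: 0.479
grasp_force: 32.1
```

Request:
{"api": "play_rows", "payload": {"plan": [0, 0, 0, 0, 0, 0, 0.52, 0, 0, 0, 0, 0, 0, 0.6, 0, 0, 0, 0, 0, 0, 0.65, 0, 0, 0, 0, 0, 0, 0.65, 0, 0, 0, 0, 0, -0.03, 0.65, 0, 0, 0, 0, 0, -0.07, 0.7, 0, 0, 0, 0, 0, -0.11, 0.78, 0, 0, 0, 0, 0, -0.11, 0.78, 0, 0, 0, 0, 0, -0.11, 0.78]}}

```text
clock: 45.82
position: [0.5561, -0.0034, 0.1874]
ee_rot: [0.011, 1.0, 0.0, -0.0]
ft_force: [-0.4, -1.2, -0.7]
grip_width: 0.778
grasp_force: 0.0
```

```bash
python3 - <<'E'
from h import *
st();rel(.5947,-.296,.189,88.7);rel(.5947,-.296,.049,88.7)
E
```

```text
{'clock': 45.825, 'position': [0.5561, -0.0034, 0.1874], 'ee_rot': [0.0113, 0.9999, 0.0001, -0.0003], 'joint_pos': [-0.7724, 0.2774, 0.8221, 1.759, -0.2172, 1.1999, 1.6584], 'ft_force': [-0.4044, -1.2082, -0.6788], 'grip_width': 0.7783, 'grasp_force': 0.0}
[ 0.01 -0.04  0.  ] [-0.0452 -0.2917 -0.0017]
[ 0.01 -0.04  0.  ] [-0.0453 -0.2917  0.1383]
```

Request:
{"api": "play_rows", "payload": {"plan": [0, 0, 0, -0.008, -0.05, 0, 0.8, 0, 0, 0, -0.016, -0.105, 0, 0.8, 0, 0, 0, -0.025, -0.16, 0, 0.8, 0, 0, 0, -0.034, -0.215, 0, 0.8, 0, 0, 0, -0.042, -0.265, 0, 0.8, 0, 0, 0, -0.0453, -0.2917, 0, 0.8, 0, 0, 0, -0.0453, -0.2917, 0, 0.8, 0, 0, 0, -0.0453, -0.2917, 0.04, 0.8, 0, 0, 0, -0.0453, -0.2917, 0.08, 0.8, 0, 0, 0, -0.0453, -0.2917, 0.11, 0.8, 0, 0, 0, -0.0453, -0.2917, 0.13, 0.8, 0, 0, 0, -0.0453, -0.2917, 0.1385, 0.8, 0, 0, 0, -0.0453, -0.2917, 0.1385, 0.8, 0, 0, 0, -0.0453, -0.2917, 0.1385, 0.8]}}

```text
clock: 47.58
position: [0.5956, -0.2965, 0.0506]
ee_rot: [0.011, 1.0, -0.0, 0.001]
ft_force: [-1.2, -0.2, 0.9]
grip_width: 0.799
grasp_force: 0.0
```

Request:
{"api": "play_rows", "payload": {"plan": [0, 0, 0, 0, 0, 0, 0.7, 0, 0, 0, 0, 0, 0, 0.6, 0, 0, 0, 0, 0, 0, 0.5, 0, 0, 0, 0, 0, 0, 0.4, 0, 0, 0, 0, 0, 0, 0.4, 0, 0, 0, 0, 0, 0, 0.4]}}

```text
clock: 48.32
position: [0.5954, -0.2963, 0.0503]
ee_rot: [0.011, 1.0, 0.0, 0.001]
ft_force: [-2.5, 1.4, 5.6]
grip_width: 0.605
grasp_force: 30.5
```

```bash
python3 - <<'E'
from h import *
st();rel(.5544,-.0878,.187,88.7);rel(.5544,-.0878,.0689,88.7)
E
```

```text
{'clock': 48.325, 'position': [0.5954, -0.2963, 0.0503], 'ee_rot': [0.0114, 0.9999, 0.0, 0.0005], 'joint_pos': [-0.1317, 0.6992, 0.746, 1.5729, -0.52, 1.076, 2.2969], 'ft_force': [-2.5472, 1.3844, 5.5962], 'grip_width': 0.605, 'grasp_force': 30.4509}
[ 0.    0.06 -0.01] [ 0.0456  0.2075 -0.1367]
[ 0.    0.06 -0.01] [ 0.0457  0.2075 -0.0186]
```

Request:
{"api": "play_rows", "payload": {"plan": [0, 0, 0, 0, 0, -0.02, 0.4, 0, 0, 0, 0, 0, -0.055, 0.4, 0, 0, 0, 0, 0, -0.09, 0.4, 0, 0, 0, 0, 0, -0.13, 0.4, 0, 0, 0, 0.01, 0.045, -0.13, 0.4, 0, 0, 0, 0.02, 0.09, -0.13, 0.4, 0, 0, 0, 0.03, 0.135, -0.13, 0.4, 0, 0, 0, 0.04, 0.18, -0.13, 0.4, 0, 0, 0, 0.045, 0.2075, -0.13, 0.4, 0, 0, 0, 0.045, 0.2075, -0.13, 0.4, 0, 0, 0, 0.045, 0.2075, -0.1, 0.4, 0, 0, 0, 0.045, 0.2075, -0.07, 0.4, 0, 0, 0, 0.045, 0.2075, -0.045, 0.4, 0, 0, 0, 0.045, 0.2075, -0.028, 0.4, 0, 0, 0, 0.045, 0.2075, -0.028, 0.4, 0, 0, 0, 0.045, 0.2075, -0.028, 0.4]}}

```text
clock: 50.32
position: [0.5554, -0.0882, 0.0785]
ee_rot: [0.012, 1.0, -0.0, 0.001]
ft_force: [1.3, 0.3, -2.6]
grip_width: 0.598
grasp_force: 32.5
```

```bash
python3 - <<'E'
from h import *
st();rel(.555,-.0878,.0702,88.7)
E
```

```text
{'clock': 50.325, 'position': [0.5554, -0.0882, 0.0785], 'ee_rot': [0.0117, 0.9999, -0.0, 0.0007], 'joint_pos': [-0.5792, 0.4482, 0.803, 1.8466, -0.3785, 1.0049, 1.9289], 'ft_force': [1.3453, 0.2869, -2.6438], 'grip_width': 0.5984, 'grasp_force': 32.4529}
[-0.    0.08 -0.04] [0.0004 0.0004 0.0083]
```

Request:
{"api": "play_rows", "payload": {"plan": [0, 0, 0, 0, 0, 0.004, 0.4, 0, 0, 0, 0, 0, 0.007, 0.4, 0, 0, 0, 0, 0, 0.0083, 0.4, 0, 0, 0, 0, 0, 0.0083, 0.4]}}

```text
clock: 50.82
position: [0.5551, -0.0876, 0.0702]
ee_rot: [0.011, 1.0, 0.0, 0.0]
ft_force: [-6.0, 2.2, 10.4]
grip_width: 0.607
grasp_force: 33.8
```

Request:
{"api": "play_rows", "payload": {"plan": [0, 0, 0, 0, 0, 0, 0.65, 0, 0, 0, 0, 0, 0, 0.72, 0, 0, 0, 0, 0, 0, 0.75, 0, 0, 0, 0, 0, 0, 0.75, 0, 0, 0, 0, 0, -0.03, 0.75, 0, 0, 0, 0, 0, -0.08, 0.75, 0, 0, 0, 0, 0, -0.14, 0.75, 0, 0, 0, 0, 0, -0.17, 0.75, 0, 0, 0, 0, -0.06, -0.17, 0.75, 0, 0, 0, 0.02, -0.11, -0.17, 0.75, 0, 0, 0, 0.05, -0.16, -0.17, 0.75, 0, 0, 0, 0.05, -0.21, -0.17, 0.75, 0, 0, 0, 0.05, -0.27, -0.17, 0.75, 0, 0, 0, 0.05, -0.3, -0.17, 0.75, 0, 0, 0, 0.05, -0.3, -0.17, 0.75, 0, 0, 0, 0.05, -0.3, -0.17, 0.75]}}

```text
clock: 52.82
position: [0.4981, -0.3859, 0.2389]
ee_rot: [0.011, 1.0, 0.0, -0.0]
ft_force: [0.9, -0.0, 0.5]
grip_width: 0.75
grasp_force: 0.0
```

```bash
python3 - <<'E'
from h import *
st()
a=viewer.camera('top')[105:285,90:360,::-1]; b=viewer.camera('scene')[160:320,160:440,::-1]
a=cv2.resize((255*(a/255.)**.6).astype(np.uint8),(560,373)); b=cv2.resize(b,(400,229)) 
cv2.imwrite('pics/end.png',np.vstack([a,cv2.resize(b,(560,320))[:226]]))
E
```

```text
{'clock': 52.825, 'position': [0.4981, -0.3859, 0.2389], 'ee_rot': [0.0112, 0.9999, 0.0003, -0.0001], 'joint_pos': [-0.0972, 0.4756, 0.948, 1.4955, -0.3895, 1.3706, 2.4241], 'ft_force': [0.8805, -0.005, 0.48], 'grip_width': 0.7499, 'grasp_force': 0.0}
```

View pics/end.png

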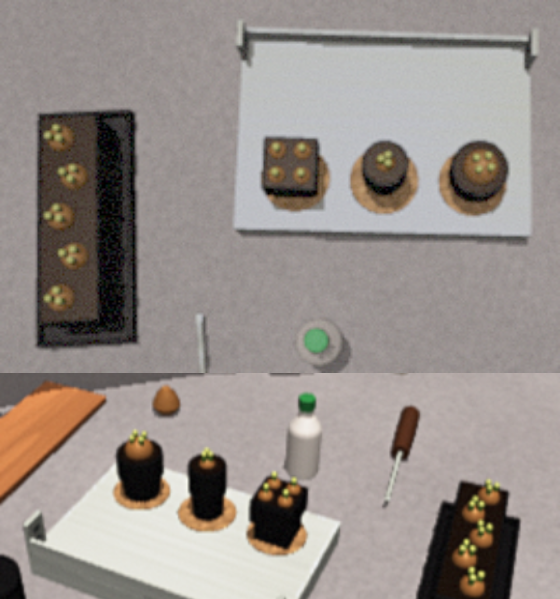

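Bottom and top views agree: all three pots stand upright on their own discs. The trough lies in the tray (parallax explains its leftward offset) and the bottle has not moved.

```bash
python3 -c "
from workcell import manip
print(manip.hand_in())"
```

```text
the job is handed in; nothing more can be done
None
```

The job is handed in at about 53 s: the trough is flat in the black tray, all three pots are upright on the discs they started on, and the bottle was not touched.

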